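Make the syringe pump ready: select the size and run the pusher up to the plunger

TASK

Make the syringe pump ready: first turn the selector on its white head clockwise, click by click, until its pointer rests at the fourth of the five ticks, counted clockwise. Then hold the release button on top of the pusher down while sliding the pusher along its rail until its round sensing plate bears on the syringe plunger and is pushed in about half of its travel, never to its stop, and let the button come up so that the pusher locks there. Do not disturb the cup, bottle, small syringe and tub standing round the pump.

Things in the scene. Friction and masses are not known exactly. Their poses are not given: they have to be found in the camera images.
- pump: Syringe pump fixed on the bench: grey deck 110 mm (x) by 360 mm (y) by 30 mm high; origin at the centre of its underside, z up. At its -y end a white head 95 mm long, top 62 mm above the bench, carries the selector; in the middle a clear syringe lies in a cradle along y; at the +y end the pusher rides on two rods in front of an end plate.
- syringe_flange (a point): Centre of the fixed finger flange (+y end) of the syringe barrel, 60 mm above the bench, axes as the pump's. The plunger sticks out from here toward the pump's +y and ends in a disc 16 mm across. Where the disc is, is not reported: 30 to 56 mm from this point, different each time; find it by touch or sight. The plunger is stiff: it stays put below about 16 N.
- dial_grip (a point): On the selector's vertical axis at mid-height of its finger bar (grip height), 86.5 mm above the bench; turns with it. Black bar 56 mm long, 16 mm thick, 32 mm high, top 98.5 mm above the bench, on a round skirt 62 mm across with its top 68.5 mm above the bench. The point's -x axis runs along the bar to the pointer end (white line), its y axis across the bar
- dial (a joint): Angle of the selector, rad, growing clockwise seen from above. Five clicked positions 0, 0.45, 0.90, 1.35, 1.80, one at each tick on the head; 1.35 is the fourth. It starts at or between the first and second tick. A click takes about 0.1 N m; let go, it pulls itself into the nearest click
- pusher: Grey block 56 mm (x) by 54 mm (y) by 44 mm, axes as the pump's; origin mid-underside, 32 mm above the bench. Slides up to 85 mm in the pump's -y toward the plunger. Cheeks 7 mm thick at the +y and -y edges of its top rise to 105 mm above the bench; a closed gripper in the 40 mm gap between them can press the button and push a cheek. Sliding takes about 1 N; with the button up it is locked fast
- button_top (a point): Centre of the top face of the release button, a black pad 46 mm (x) by 36 mm (y) between the cheeks; 88 mm above the bench when up; goes straight down with the button. z up, axes parallel to the pump's.
- release_button (a joint): How far the release button is pressed down, m: 0 up (locked) to 0.008 fully down. A spring resists: 6 N at the start, 9 N fully down; springs up when let go. Under it a half nut drops into the screw's threads, 4 mm apart: the pusher is free while the button is 3 mm or more down; let go, it may slip back under the plate's spring by up to about 4 mm until the nut drops into a thread.
- plate_face (a point): Centre of the outer face of the sensing plate, a steel disc 26 mm across on the pusher's -y side, 60 mm above the bench; 47 mm from the pusher's origin in -y when not pushed in. It faces the plunger disc.
- sensing_plate (a joint): How far the sensing plate is pushed into the pusher, m: 0 free (face 20 mm proud of the block) to 0.014 at its stop. Its spring takes 2.4 N to start, 6.6 N at half travel (0.007) and 10.8 N at the stop. The reading is noisy by about 1 mm.
- dose_cup: Small grey-white open cup, 74 mm across, 42 mm high, standing in front of the pump. Origin under its centre. Leave it alone.
- drops_bottle: Brown bottle with a black cap, 33 mm across, 70 mm high, standing in front of the pump's pusher end. Origin under its centre. Leave it alone.
- small_syringe: Small syringe, 89 mm long, 18 mm wide, 10 mm high, lying in front of the pump's head. Origin under its centre. Leave it alone.
- powder_tub: White tub with a blue lid, 62 mm across and 62 mm high, standing past the pump's +y end. Origin under its centre. Leave it alone.

How it is judged:
On the way, in this order (a step that is already met when the one before it is completed fails the run):
1. the selector stands in its fourth click (value of joint dial between 1.25 and 1.45 rad), for 0.3 s.
2. with the release button held down, the sensing plate is pushed in at least 1 mm (value of joint release_button above 0.003 m and value of joint sensing_plate above 0.001 m), for 0.1 s.
At the end, for the whole second after the job is handed in: The selector rests in its fourth click (1.35 rad, within 0.1), the release button is up (pressed less than 1 mm), and the pusher stands still, locked, with its sensing plate held pushed in by the plunger between 0.5 and 12 mm (all of step 1 and value of joint sensing_plate between 0.0005 and 0.012 m and value of joint release_button below 0.001 m and linear speed of pusher below 0.005 m/s); the robot touches nothing.
It fails at once if the sensing plate is driven to its stop (value of joint sensing_plate above 0.0134 m).
It fails at once if the cup, bottle, small syringe or tub is moved more than 25 mm (distance of any of dose_cup, drops_bottle, small_syringe, powder_tub from where it was at the start of the episode above 0.025 m).
It also fails if it takes over 53 s, if anything falls off the work surface, if the arm or the gripper's body presses on something with over 40 N, if the wrist force passes 120 N, or if a joint passes its speed limit or range.

ROBOT

A 6-joint arm with a two-finger parallel gripper is mounted at the origin on a cart in front of the work surface, level with it; the furniture and walls round the work are solid. World frame = base frame: x ahead of the robot, y to its left, z up, the work surface at z = 0. Lengths are in m, angles in rad, forces in N, time in s.
With the tool pointing down it reaches from about 0.35 to 0.975 m from the base axis. Payload 4.9 kg.
Tool frame: the origin (TCP) lies midway between the tips of the shut fingers; the grasp point (between the pads) lies 19 mm behind it; z points along the fingers, y is the line along which they close (so a half turn about z gives the same grasp; the last joint's range is limited). The gripper opens to 85 mm and grips with 20 to 120 N. Pads are 22 mm wide; open, the fingers measure 114 mm over their backs; the gripper's body (76 mm by 85 mm) begins 54 mm behind the grasp point. The pads swing forward as they close: fully open they stand 13 mm farther back than shut.
Start: joints at [-1.414, 0.053, 1.613, -0, 1.476, -0.119], TCP at [0.17, -0.601, 0.231] pointing down, gripper open.
Joint ranges: [-3.01, 3.01], [-1.01, 2.22], [0.06, 2.58], [-1.02, 4.17], [0.09, 2.62], [-3.14, 3.14]. Speed limits (rad/s): [2.57, 2.57, 3.14, 3.14, 3.14, 3.14].

INTERFACE

Orientations are given as a unit quaternion [w, x, y, z].
In Python, from plant import * gives the robot as it stands.
- The arm moves only by the tool jog_arm, never from a script. Its argument "targets" is a list of rows, each a list of 3 entries, a list of its own where there are three numbers: the shift along the tool's x, y, z in units of 25 mm (1.0 is 25 mm), then the turn, a rotation vector about the tool's x, y, z in units of 8 degrees (1.0 is 8 degrees), then the opening in per cent of the stroke, from 0 (shut) to 100 (fully open). A call has 1 to 8 rows; each row is the pose to reach, as a shift and turn from the pose commanded when the call began, along the tool's axes at that moment; what a row does not reach only later rows make up. A row lasts 1/8 s, in which the tool goes at most 62.5 mm and 10.7 degrees, less where a joint would pass 70% of its speed; a pose out of reach is approached as far as the arm can. A call with a gripper value outside its range is refused whole. The fingers move at their own pace and stop on an object; the grip force is fixed at half the most. Time passes only in rows, so rows that repeat a pose let the fingers close. It gives the time, the measured TCP pose, the force, the opening and the grip force at its end, in the units of the state.
- state(): the state, without advancing time (a new reading comes with each control period).
- grab_frame(name): name is "scene" or "top" or "wrist"; returns (picture, depth): 400x640x3 uint8, red, green, blue; 400x640 float32, m along the optical axis (not along the pixel's ray), 0 where there is no reading.
- camera_params(name): a dict with "fovy" (degrees; the focal length in pixels is half the picture's height over the tangent of half this angle, whatever the lens; pixels are square), "cx", "cy" (the principal point, pixels), "rvec" (rotation vector, rad) and "tvec" (3), from world to camera coordinates, as OpenCV has them; the wrist camera has in their place "hand_eye" (4x4, takes a point from camera to tool coordinates, whose origin is the TCP and whose axes are the flange's). Camera axes: x right, y down, z forward; pixel columns grow to the right and rows downward; lengths in m; the calibration is good to about 2 mm. A picture is of the moment at which its call begins: read the wrist's pose just before it. camera_params takes no time and is no camera call.
- job_done(): hands the job in; it is judged then, once.
The state is a dict: "time": time; "joint_pos": joint angles; "joint_vel": joint speeds; "joint_efforts": joint torques, N m; "tool_pos": TCP position; "tool_rot": TCP orientation; "contact_force": force on the tool from outside, world axes, zero at the start; "ft_torque": the same for the moment, N m; "gripper_width": opening from 0.0 (shut) to 1.0 (fully open); "grasp_force": force on a finger pad.
Only numpy, scipy, OpenCV 4.12 (cv2) and the standard library are available. Lean on these libraries where they do the work, as an engineer would, in place of code of your own. Each camera call takes 0.05 s, during which the arm holds its last target. There are 200 camera calls.

## Working session

There is one attempt and no reset: what is moved stays moved. The work goes in short steps, Python scripts to look and compute and a tool call to move; the robot and the scene stay as the last step left them, time stands still between calls to the robot, and variables do not carry over. Pictures are saved under pics/ and viewed, at most 10 in all, crops included, and the job is handed in when it is done.

Besides the shell and the picture viewer there is one more tool, called after "Emit:" as name([rows], argument=value, ...), one row to a line, values as JSON. jog_arm: Moves the arm, as the interface text tells. Its arguments: {"type":"object","properties":{"targets":{"type":"array"}},"required":["targets"]}

```bash
mkdir -p pics; ls; cat > h.py <<'E'
from plant import *
import numpy as np, cv2
from scipy.spatial.transform import Rotation as R
def cam(n, st=None):
    p=camera_params(n); f=200/np.tan(np.radians(p["fovy"])/2)
    K=np.array([[f,0,p["cx"]],[0,f,p["cy"]],[0,0,1]])
    if "hand_eye" in p:
        st=st or state(); q=st["tool_rot"]; T=np.eye(4); T[:3,:3]=R.from_quat([q[1],q[2],q[3],q[0]]).as_matrix(); T[:3,3]=st["tool_pos"]
        C=T@np.array(p["hand_eye"]); return K,C[:3,:3],C[:3,3]
    Rm=R.from_rotvec(p["rvec"]).as_matrix(); return K,Rm.T,-Rm.T@np.array(p["tvec"])
def ray(c,u,v,z):
    K,Rc,o=c; d=Rc@np.linalg.inv(K)@np.array([u,v,1.]); return o+d*(z-o[2])/d[2]
def pt(c,u,v,dep):
    K,Rc,o=c; return o+Rc@(np.linalg.inv(K)@np.array([u,v,1.])*dep)
def save(n,im,crop=None,s=1):
    if crop: im=im[crop[1]:crop[3],crop[0]:crop[2]]
    cv2.imwrite("pics/"+n,cv2.resize(im[:,:,::-1],None,fx=s,fy=s,interpolation=cv2.INTER_CUBIC))
E
python3 - <<'E'
from h import *
a,da=grab_frame("scene");b,db=grab_frame("top")
np.savez("f0.npz",a=a,da=da,b=b,db=db)
save("s0.png",a);save("t0.png",b)
for n in("scene","top"):print(n,camera_params(n),cam(n)[2])
print(state())
E
```

```text
pics
scene {'fovy': 56.94470488638191, 'cx': 319.8052918331604, 'cy': 197.45686236664417, 'rvec': array([ 1.98724929, -0.56657814,  0.31262008]), 'tvec': array([-0.36502485,  0.21999814,  0.61581457])} [ 0.09294969 -0.57426124  0.47165061]
top {'fovy': 53.531849085094855, 'cx': 327.5553502949762, 'cy': 198.28686340860588, 'rvec': array([ 2.21557081, -2.17359944,  0.09942874]), 'tvec': array([0.06190794, 0.47298253, 0.99482438])} [0.39989688 0.0901019  1.02429719]
{'time': 0.1, 'joint_pos': array([-1.41401077e+00,  5.32751664e-02,  1.61411336e+00,  1.74752946e-05,
        1.47598693e+00, -1.19003117e-01]), 'joint_vel': array([-0.00225152, -0.00095022, -0.00128187, -0.00102633, -0.00132115,
        0.00224347]), 'joint_efforts': array([ 1.96063411e-03, -3.94901490e+01, -3.71361029e+01,  4.87782427e-05,
        3.90535832e-03, -3.04153707e-05]), 'tool_pos': array([ 0.17010943, -0.60084319,  0.23022156]), 'tool_rot': array([-8.91406190e-04,  9.90507353e-01,  1.37456864e-01, -8.14253636e-06]), 'contact_force': array([0.87447413, 0.15728136, 0.78788529]), 'ft_torque': array([-0.04204829,  0.04648367, -0.04979485]), 'grasp_force': 0.0, 'gripper_width': 0.9989061256704165}
```

```bash
python3 -c "
import cv2,numpy as np
a=cv2.imread('pics/s0.png');b=cv2.imread('pics/t0.png');cv2.imwrite('pics/b0.png',cv2.resize(np.vstack([a,b]),(480,600)))"
```

```text
(no output)
```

View pics/t0.png

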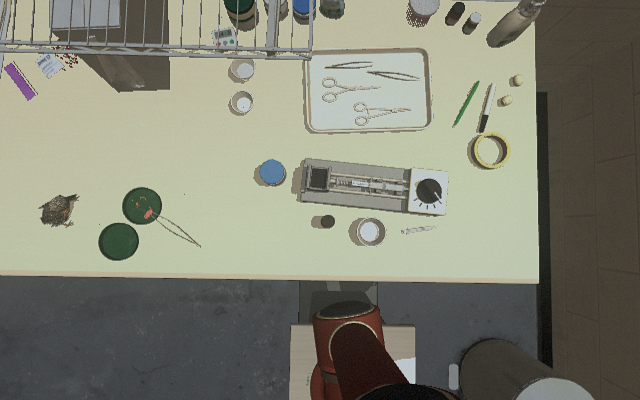

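View pics/s0.png

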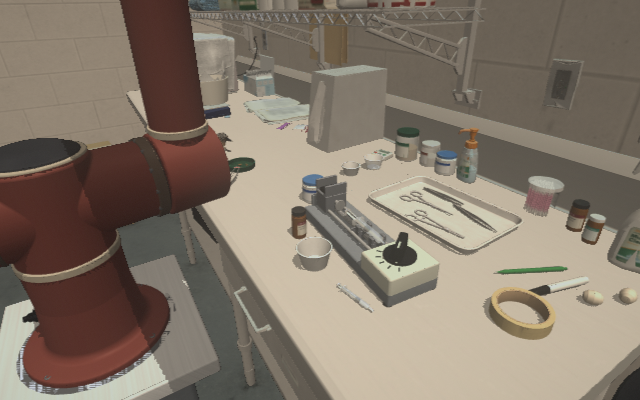

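The top view shows the pump running from (302,175) at the pusher end to (447,195) at the head. The selector is at (429,191), the cup at (370,232), the bottle at (325,221), the tub at (272,172) and the small syringe at (418,230). Next I'll zoom in on the pump in both views.

```bash
python3 - <<'E'
from h import *
f=np.load("f0.npz");b=f["b"];db=f["db"];a=f["a"]
c=cam("top")
g=b.astype(int).sum(2)/3
sub=np.zeros(g.shape,bool);sub[150:225,295:455]=1
# white head, pixels by depth height
vv,uu=np.mgrid[0:400,0:640]
K,Rc,o=c
d=np.stack([(uu-K[0,2])/K[0,0],(vv-K[1,2])/K[1,1],np.ones(uu.shape)],-1)
P=o+(d*db[...,None])@Rc.T
hz=P[...,2]
print("table z",np.median(hz[240:260,150:250]))
def rect(m,z,name):
    m=cv2.morphologyEx(m.astype(np.uint8),cv2.MORPH_OPEN,np.ones((2,2)))
    n,l,s,ce=cv2.connectedComponentsWithStats(m)
    i=1+np.argmax(s[1:,4]); cs,_=cv2.findContours((l==i).astype(np.uint8),cv2.RETR_EXTERNAL,cv2.CHAIN_APPROX_NONE)
    w=np.array([ray(c,u+0.,v+0.,z)[:2] for u,v in cs[0][:,0]],np.float32)
    r=cv2.minAreaRect(w); print(name,s[i],ce[i],"rect",np.round(r[0],4),np.round(r[1],4),r[2])
rect(sub&(hz>.05)&(hz<.073)&(uu>400)&(g>170),.062,"head")
rect(sub&(g<70)&(uu>405),.0985,"dial dark")
rect(sub&(hz>.012)&(hz<.045),.03,"deck")
rect(sub&(hz>.013),.03,"pump all")
rect(sub&(hz>.08)&(uu<350),.105,"pusher")
rect(sub&(g<70)&(uu<350),.088,"button")
save("tc.png",b,(295,145,455,225),5)
save("sc.png",a,(290,165,450,305),4)
E
```

```text
table z -0.0015966552583389637
head [409 169  41  47 996] [429.38855422 191.39859438] rect [ 0.4893 -0.1769] [0.0913 0.1062] 85.0136489868164
dial dark [418 180  24  24 444] [429.0990991  191.32207207] rect [ 0.4867 -0.1675] [0.0547 0.0545] 0.12653641402721405
deck [ 301  184  108   30 1845] [358.58536585 198.68509485] rect [0.4766 0.0021] [0.269  0.0559] 85.00437927246094
pump all [ 301  159  149   58 6394] [375.69815452 187.72708789] rect [ 0.502  -0.0487] [0.3691 0.1152] 85.10147857666016
pusher [307 166  25  26 443] [319.18961625 178.86681716] rect [0.5113 0.0927] [0.0537 0.0547] 85.17041778564453
button [312 170  16  20 282] [319.54964539 178.93617021] rect [0.511  0.0923] [0.0454 0.0356] 1.0602355003356934
```

View pics/tc.png

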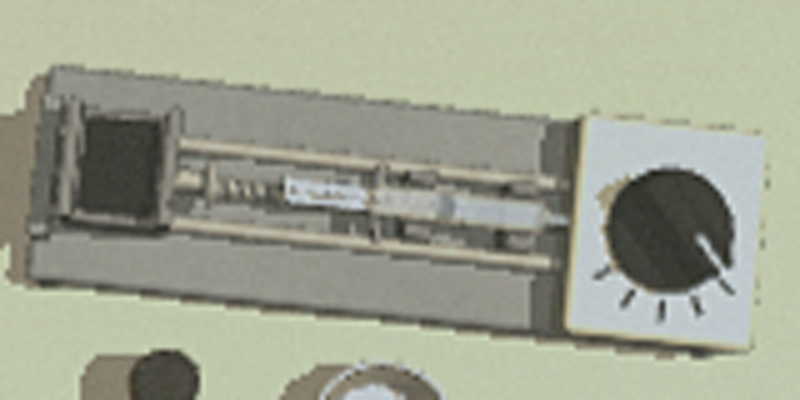

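View pics/sc.png

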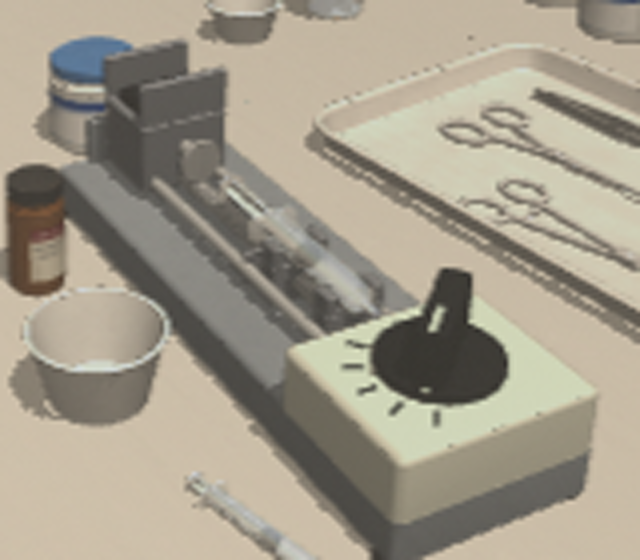

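Tick 1 is at the lower right of the top crop at (727,287). The ticks run clockwise to tick 5 at (602,272), and the fourth is at (627,297). The pointer is at about (715,255), between the first two ticks. I estimate pump yaw at about -5°, the selector axis at (0.489,-0.176) and the pusher at (0.511,0.093). Next I'll move over the selector.

```bash
cat >> h.py <<'E'
def go(p,psi,z0=None):
    """shift/turn (interface units) from current pose to TCP p, tool down, tool x at yaw psi deg"""
    st=state(); q=st["tool_rot"]; Q=R.from_quat([q[1],q[2],q[3],q[0]])
    G=R.from_euler('z',psi,degrees=True)*R.from_euler('x',180,degrees=True)
    s=Q.inv().apply(np.array(p)-st["tool_pos"])/.025; r=np.degrees((Q.inv()*G).as_rotvec())/8
    print("t",round(st["time"],2),"tcp",np.round(st["tool_pos"],4),"F",np.round(st["contact_force"],1),"shift",np.round(s,2),"turn",np.round(r,2))
E
python3 - <<'E'
from h import *
go([.489,-.176,.21],33.7)
p=camera_params("wrist");print(p)
E
```

```text
t 0.1 tcp [ 0.1701 -0.6008  0.2302] F [0.9 0.2 0.8] shift [ 16.9  -12.88   0.84] turn [-0.01 -0.   -2.24]
{'fovy': 58.85184729438376, 'cx': 318.9526648258468, 'cy': 198.3204394234886, 'hand_eye': array([[-7.96199065e-04, -9.46891761e-01, -3.21551488e-01,
         8.15463446e-02],
       [ 9.99999680e-01, -7.80294347e-04, -1.78336982e-04,
         2.95872670e-04],
       [-8.20389889e-05, -3.21551527e-01,  9.46892079e-01,
        -1.42676258e-01],
       [ 0.00000000e+00,  0.00000000e+00,  0.00000000e+00,
         1.00000000e+00]])}
```

Emit:
jog_arm([
  [[16.9,-12.9,0.84],[0,0,-2.24],60],
  [[16.9,-12.9,0.84],[0,0,-2.24],60],
  [[16.9,-12.9,0.84],[0,0,-2.24],60],
  [[16.9,-12.9,0.84],[0,0,-2.24],60],
  [[16.9,-12.9,0.84],[0,0,-2.24],60],
  [[16.9,-12.9,0.84],[0,0,-2.24],60],
  [[16.9,-12.9,0.84],[0,0,-2.24],60],
  [[16.9,-12.9,0.84],[0,0,-2.24],60],
])

```text
time: 1.1
tool_pos: [0.4705, -0.1996, 0.2112]
tool_rot: [0.0, 0.957, 0.29, -0.0]
contact_force: [0.5, 0.1, 0.5]
gripper_width: 0.602
grasp_force: 0.0
```

```bash
python3 - <<'E'
from h import *
go([.489,-.176,.21],33.7)
E
```

```text
t 1.1 tcp [ 0.4705 -0.1996  0.2112] F [0.5 0.1 0.5] shift [ 1.14 -0.37  0.05] turn [0. 0. 0.]
```

Emit:
jog_arm([
  [[1.14,-0.37,0.05],[0,0,0],60],
  [[1.14,-0.37,0.05],[0,0,0],60],
])

```text
time: 1.35
tool_pos: [0.4888, -0.1762, 0.2096]
tool_rot: [-0.0, 0.956, 0.292, -0.0]
contact_force: [0.0, -0.0, -0.8]
gripper_width: 0.601
grasp_force: 0.0
```

```bash
python3 - <<'E'
from h import *
go([.489,-.176,.075],33.7)
c=cam("wrist");w,dw=grab_frame("wrist");np.savez("w1.npz",w=w,dw=dw,K=c[0],Rc=c[1],o=c[2])
save("w1.png",w)
E
```

```text
t 1.35 tcp [ 0.4888 -0.1762  0.2096] F [ 0.  -0.  -0.8] shift [0.02 0.   5.38] turn [-0.01  0.    0.03]
```

View pics/w1.png

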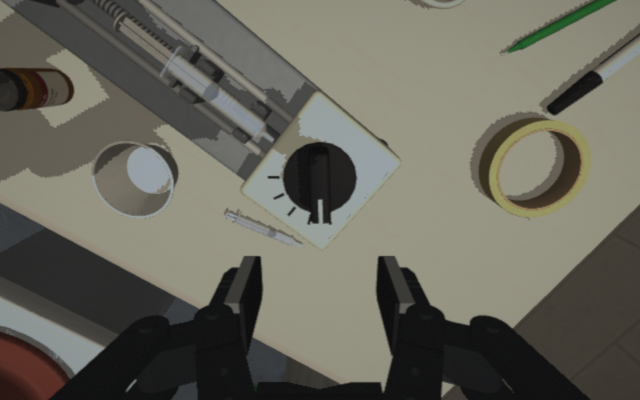

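The wrist view shows the bar vertical in the picture, from (318,143) to (319,222), so the tool is aligned with it. The skirt spans columns 283–356. I'll check the axis by casting rays.

```bash
python3 - <<'E'
from h import *
f=np.load("w1.npz");c=(f["K"],f["Rc"],f["o"]);w=f["w"];g=w.max(2)
m=((g<60)).astype(np.uint8);m[:130]=0;m[235:]=0;m[:,:270]=0;m[:,370:]=0
n,l,s,ce=cv2.connectedComponentsWithStats(m);i=1+np.argmax(s[1:,4]);print(s[i],ce[i])
for r in (165,178,190):
    x=np.where(l[r]==i)[0];print(r,x.min(),x.max(),ray(c,(x.min()+x.max())/2,r,.0685))
x0,y0,ww,hh=s[i][:4]
L=ray(c,x0,178,.0685);Rr=ray(c,x0+ww,178,.0685);print(np.linalg.norm(L-Rr))
for v in (142,178,214,222):print(v,ray(c,319.5,v,.0685),ray(c,319.5,v,.0985))
E
```

```text
[ 283  142   73   82 4068] [319.20280236 178.15388397]
165 286 353 [ 0.50036167 -0.16861401  0.0685    ]
178 283 355 [ 0.49097473 -0.17442635  0.0685    ]
190 286 352 [ 0.48231951 -0.18024054  0.0685    ]
0.0605268137177281
142 [ 0.51602913 -0.15807898  0.0685    ] [ 0.52031285 -0.15519286  0.0985    ]
178 [ 0.49120601 -0.1747704   0.0685    ] [ 0.49811432 -0.17011947  0.0985    ]
214 [ 0.46464121 -0.19263296  0.0685    ] [ 0.47435826 -0.18609339  0.0985    ]
222 [ 0.45848282 -0.19677395  0.0685    ] [ 0.46885099 -0.18979655  0.0985    ]
```

Emit:
jog_arm([
  [[0.07,0,2.0],[0,0,0],60],
  [[0.07,0,4.0],[0,0,0],60],
  [[0.07,0,5.35],[0,0,0],60],
  [[0.07,0,5.35],[0,0,0],60],
  [[0.07,0,5.35],[0,0,0],10],
  [[0.07,0,5.35],[0,0,0],10],
  [[0.07,0,5.35],[0,0,0],10],
  [[0.07,0,5.35],[0,0,0],10],
])

```text
time: 2.4
tool_pos: [0.4899, -0.176, 0.0793]
tool_rot: [-0.001, 0.957, 0.29, 0.0]
contact_force: [-6.0, 7.8, 10.9]
gripper_width: 0.167
grasp_force: 59.9
```

Emit:
jog_arm([
  [[0,0,-0.1],[0,0,0.8],10],
  [[0,0,-0.1],[0,0,1.8],10],
  [[0,0,-0.1],[0,0,2.8],10],
  [[0,0,-0.1],[0,0,3.8],10],
  [[0,0,-0.1],[0,0,4.8],10],
  [[0,0,-0.1],[0,0,5.8],10],
  [[0,0,-0.1],[0,0,6.8],10],
  [[0,0,-0.1],[0,0,7.6],10],
])

```text
time: 3.4
tool_pos: [0.4896, -0.174, 0.0794]
tool_rot: [-0.003, 0.972, -0.236, -0.001]
contact_force: [-0.7, 10.5, 0.1]
gripper_width: 0.171
grasp_force: 60.2
```

```bash
python3 - <<'E'
from h import *
go([.4905,-.176,.15],-30.7); print(state()["ft_torque"])
E
```

```text
t 3.4 tcp [ 0.4896 -0.174   0.0794] F [-0.7 10.5  0.1] shift [ 0.06  0.04 -2.82] turn [-0.04  0.03  0.43]
[ 1.68587536  0.05646563 -0.02053008]
```

Now turn the last bit, hold for 0.3 s, open and rise.

Emit:
jog_arm([
  [[0,0,0],[0,0,0.43],10],
  [[0,0,0],[0,0,0.43],10],
  [[0,0,0],[0,0,0.43],10],
  [[0,0,0],[0,0,0.43],60],
  [[0,0,0],[0,0,0.43],60],
  [[0,0,0],[0,0,0.43],60],
  [[0,0,-2.4],[0,0,0.43],60],
  [[0,0,-4.8],[0,0,0.43],60],
])

```text
time: 4.4
tool_pos: [0.4893, -0.1771, 0.2001]
tool_rot: [-0.0, 0.965, -0.263, -0.001]
contact_force: [0.7, -0.6, -0.2]
gripper_width: 0.605
grasp_force: 0.0
```

```bash
python3 - <<'E'
from h import *
yw=np.radians(-5); ex=np.array([np.cos(yw),np.sin(yw)]);ey=np.array([-np.sin(yw),np.cos(yw)])
p=np.array([.511,.0925])
go([*p,.2],85)
b,db=grab_frame("top");save("t2.png",b,(295,145,455,225),5)
E
```

```text
t 4.4 tcp [ 0.4893 -0.1771  0.2001] F [ 0.7 -0.6 -0.2] shift [-4.73 -9.73  0.01] turn [-1.000e-02  1.000e-02 -1.444e+01]
```

View pics/t2.png

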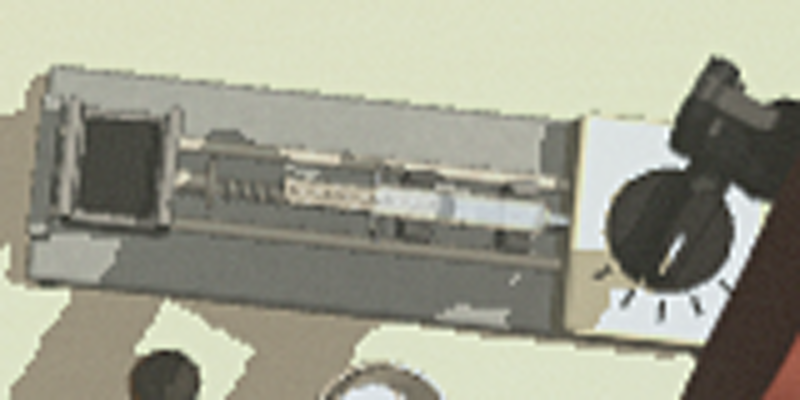

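The pointer now runs from (684,237) to (664,270), which matches the fourth tick. I'll move to the pusher with the gripper shut.

Emit:
jog_arm([
  [[-4.73,-9.73,0],[0,0,-14.4],0],
  [[-4.73,-9.73,0],[0,0,-14.4],0],
  [[-4.73,-9.73,0],[0,0,-14.4],0],
  [[-4.73,-9.73,0],[0,0,-14.4],0],
  [[-4.73,-9.73,0],[0,0,-14.4],0],
  [[-4.73,-9.73,0],[0,0,-14.4],0],
  [[-4.73,-9.73,0],[0,0,-14.4],0],
  [[-4.73,-9.73,0],[0,0,-14.4],0],
])

```text
time: 5.45
tool_pos: [0.5117, 0.0925, 0.1993]
tool_rot: [0.0, 0.884, 0.468, 0.0]
contact_force: [-0.4, -0.3, -0.2]
gripper_width: 0.003
grasp_force: 0.0
```

```bash
python3 - <<'E'
from h import *
go([.511,.0925,.2],85)
E
```

```text
t 5.45 tcp [0.5117 0.0925 0.1993] F [-0.4 -0.3 -0.2] shift [-0.02 -0.02 -0.03] turn [ 0.01 -0.   -3.65]
```

Emit:
jog_arm([
  [[0,0,0],[0,0,-1.3],0],
  [[0,0,0],[0,0,-2.6],0],
  [[0,0,0],[0,0,-3.65],0],
  [[0,0,0],[0,0,-3.65],0],
])

```text
time: 5.95
tool_pos: [0.5117, 0.0923, 0.1993]
tool_rot: [0.0, 0.74, 0.672, 0.0]
contact_force: [0.2, 0.3, 0.2]
gripper_width: -0.003
grasp_force: 0.0
```

```bash
python3 - <<'E'
from h import *
go([.511,.0925,.11],85)
c=cam("wrist");w,dw=grab_frame("wrist");np.savez("w2.npz",w=w,dw=dw,K=c[0],Rc=c[1],o=c[2])
save("w2.png",w)
E
```

```text
t 5.95 tcp [0.5117 0.0923 0.1993] F [0.2 0.3 0.2] shift [ 0.   -0.03  3.57] turn [ 0.    0.   -0.06]
```

View pics/w2.png

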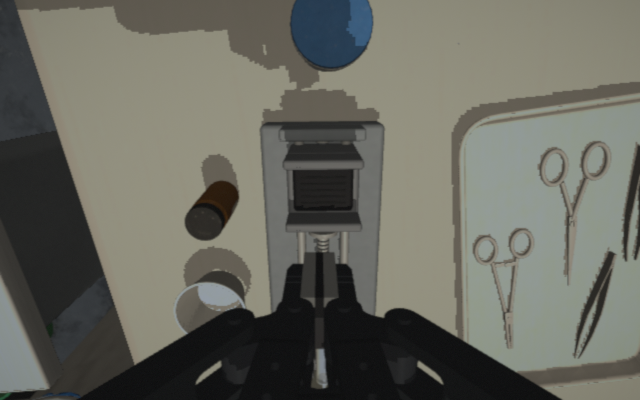

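The wrist view shows the cheeks at rows 146–168 and 210–232, with the black button between them at columns 293–354. The fingers hide the plunger disc. I'll measure the cheek tops and the plunger from depth.

```bash
python3 - <<'E'
from h import *
yw=np.radians(-5); ex=np.array([np.cos(yw),np.sin(yw)]);ey=np.array([-np.sin(yw),np.cos(yw)])
p0=np.array([.511,.0925])
f=np.load("w2.npz");K,Rc,o=f["K"],f["Rc"],f["o"];dw=f["dw"]
vv,uu=np.mgrid[0:400,0:640]
d=np.stack([(uu-K[0,2])/K[0,0],(vv-K[1,2])/K[1,1],np.ones(uu.shape)],-1)
P=o+(d*dw[...,None])@Rc.T
x=(P[...,:2]-p0)@ex;y=(P[...,:2]-p0)@ey;z=P[...,2]
m=(z>.099)&(z<.115)&(vv>130)&(vv<245)&(dw>0)
n,l,s,ce=cv2.connectedComponentsWithStats(m.astype(np.uint8))
for i in range(1,n):
    if s[i,4]>60:
        k=l==i;print(s[i],"x",np.percentile(x[k],[1,50,99]).round(4),"y",np.percentile(y[k],[1,50,99]).round(4),np.median(z[k]))
    # edge yaw
        yy=y[k];xx=x[k];print("slope",np.degrees(np.polyfit(xx,yy,1)[0]))
m=(z>.08)&(z<.095)&(vv>165)&(vv<215)&(abs(uu-323)<40);print("button",np.percentile(x[m],[1,99]),np.percentile(y[m],[1,99]),np.median(z[m]))
# top cam profile along syringe axis
b,db=grab_frame("top");c=cam("top")
K,Rc,o=c
d=np.stack([(uu-K[0,2])/K[0,0],(vv-K[1,2])/K[1,1],np.ones(uu.shape)],-1)
P=o+(d*np.load("f0.npz")["db"][...,None])@Rc.T
x=(P[...,:2]-p0)@ex;y=(P[...,:2]-p0)@ey;z=P[...,2]
for yy in np.arange(-.02,-.16,-.004):
    k=(abs(y-yy)<.002)&(abs(x)<.02)
    print(round(yy,3),"zmax",np.round(np.sort(z[k])[-3:],3) if k.sum()>3 else 0, "w>.05:",np.round(np.ptp(x[k&(z>.05)]) if (k&(z>.05)).any() else 0,3))
E
```

```text
[282 158  82  12 895] x [-0.0248  0.0027  0.0294] y [0.0222 0.0263 0.0292] 0.10469509049900302
slope -0.2330511263484015
[285 220  77  13 820] x [-0.0247  0.0024  0.0293] y [-0.0241 -0.0198 -0.0176] 0.10460556806250942
slope -0.3589571869393224
button [-0.02060411  0.0258465 ] [-0.01833954  0.01729417] 0.08619380165589585
-0.02 zmax [0.107 0.107 0.107] w>.05: 0.035
-0.024 zmax [0.105 0.106 0.106] w>.05: 0.038
-0.028 zmax [0.062 0.064 0.064] w>.05: 0.007
-0.032 zmax [0.063 0.064 0.066] w>.05: 0.007
-0.036 zmax [0.062 0.063 0.065] w>.05: 0.008
-0.04 zmax [0.071 0.072 0.074] w>.05: 0.025
-0.044 zmax [0.071 0.072 0.073] w>.05: 0.02
-0.048 zmax [0.046 0.046 0.047] w>.05: 0
-0.052 zmax [0.045 0.045 0.046] w>.05: 0
-0.056 zmax [0.045 0.045 0.048] w>.05: 0
-0.06 zmax [0.048 0.048 0.048] w>.05: 0
-0.064 zmax [0.045 0.045 0.046] w>.05: 0
-0.068 zmax [0.045 0.046 0.047] w>.05: 0
-0.072 zmax [0.045 0.045 0.048] w>.05: 0
-0.076 zmax [0.059 0.061 0.063] w>.05: 0.008
-0.08 zmax [0.062 0.067 0.071] w>.05: 0.012
-0.084 zmax [0.061 0.065 0.066] w>.05: 0.01
-0.088 zmax [0.061 0.061 0.068] w>.05: 0.01
-0.092 zmax [0.059 0.063 0.063] w>.05: 0.008
-0.096 zmax [0.063 0.064 0.064] w>.05: 0.008
-0.1 zmax [0.06 0.06 0.06] w>.05: 0.008
-0.104 zmax [0.06  0.062 0.062] w>.05: 0.01
-0.108 zmax [0.061 0.062 0.065] w>.05: 0.01
-0.112 zmax [0.062 0.064 0.066] w>.05: 0.01
-0.116 zmax [0.06  0.061 0.063] w>.05: 0.008
-0.12 zmax [0.067 0.068 0.069] w>.05: 0.024
-0.124 zmax [0.068 0.069 0.071] w>.05: 0.025
-0.128 zmax [0.067 0.067 0.067] w>.05: 0.015
-0.132 zmax [0.068 0.068 0.069] w>.05: 0.015
-0.136 zmax [0.068 0.068 0.069] w>.05: 0.021
-0.14 zmax [0.067 0.068 0.07 ] w>.05: 0.033
-0.144 zmax [0.067 0.067 0.071] w>.05: 0.032
-0.148 zmax [0.067 0.067 0.069] w>.05: 0.03
-0.152 zmax [0.068 0.069 0.07 ] w>.05: 0.03
-0.156 zmax [0.068 0.068 0.068] w>.05: 0.015
```

Plate face is at about y -0.045 and the disc at about -0.078, 43 mm from the flange, which fits the stated 30–56 mm. That gives about 33 mm of travel to contact, then 7 mm more. The gap centre is at (0.5135,0.0947). Next I'll descend into the gap.

```bash
python3 - <<'E'
from h import *
go([.5135,.0947,.096],85)
E
```

```text
t 6.05 tcp [0.5116 0.0924 0.1992] F [-0.8 -0.1  0.9] shift [0.1  0.06 4.13] turn [ 0.    0.   -0.06]
```

Emit:
jog_arm([
  [[0.1,0.06,1.5],[0,0,0],0],
  [[0.1,0.06,3.0],[0,0,0],0],
  [[0.1,0.06,4.0],[0,0,0],0],
  [[0.1,0.06,4.15],[0,0,0],0],
  [[0.0,0.06,4.15],[0,0,0],0],
  [[-0.15,0.06,4.15],[0,0,0],0],
  [[-0.25,0.06,4.15],[0,0,0],0],
  [[-0.25,0.06,4.15],[0,0,0],0],
])

```text
time: 7.05
tool_pos: [0.5129, 0.086, 0.0962]
tool_rot: [0.001, 0.74, 0.673, 0.001]
contact_force: [-0.8, -0.6, -0.4]
gripper_width: -0.003
grasp_force: 0.1
```

Emit:
jog_arm([
  [[-0.05,0,0],[0,0,0],0],
  [[-0.1,0,0],[0,0,0],0],
  [[-0.1,0,0],[0,0,0],0],
])

```text
time: 7.42
tool_pos: [0.5119, 0.0835, 0.0951]
tool_rot: [-0.0, 0.739, 0.673, -0.0]
contact_force: [-0.0, -0.1, 0.0]
gripper_width: -0.002
grasp_force: 0.1
```

Emit:
jog_arm([
  [[-0.06,0,0],[0,0,0],0],
  [[-0.12,0,0],[0,0,0],0],
  [[-0.12,0,0],[0,0,0],0],
])

```text
time: 7.8
tool_pos: [0.5119, 0.0826, 0.0952]
tool_rot: [-0.002, 0.74, 0.673, 0.002]
contact_force: [1.3, 7.2, 0.4]
gripper_width: 0.002
grasp_force: 4.1
```

Touched the cheek at y ≈ 0.083. I'll ease off and press the button.

Emit:
jog_arm([
  [[0.08,0,0.2],[0,0,0],0],
  [[0.08,0,0.4],[0,0,0],0],
  [[0.08,0,0.6],[0,0,0],0],
  [[0.08,0,0.6],[0,0,0],0],
])

```text
time: 8.3
tool_pos: [0.5125, 0.0823, 0.0812]
tool_rot: [0.001, 0.739, 0.673, -0.0]
contact_force: [-0.7, 1.4, 6.3]
gripper_width: -0.001
grasp_force: 5.3
```

Emit:
jog_arm([
  [[0,0,0.06],[0,0,0],0],
  [[0,0,0.06],[0,0,0],0],
  [[-0.15,0,0.06],[0,0,0],0],
  [[-0.3,0,0.06],[0,0,0],0],
  [[-0.45,0,0.06],[0,0,0],0],
  [[-0.45,0,0.06],[0,0,0],0],
])

```text
time: 9.05
tool_pos: [0.5116, 0.0706, 0.0802]
tool_rot: [0.001, 0.74, 0.673, -0.0]
contact_force: [-2.6, -0.3, 7.8]
gripper_width: 0.003
grasp_force: 5.1
```

Emit:
jog_arm([
  [[-0.16,0,0],[0,0,0],0],
  [[-0.32,0,0],[0,0,0],0],
  [[-0.48,0,0],[0,0,0],0],
  [[-0.6,0,0],[0,0,0],0],
  [[-0.6,0,0],[0,0,0],0],
])

```text
time: 9.68
tool_pos: [0.5103, 0.0557, 0.0802]
tool_rot: [0.001, 0.74, 0.673, -0.0]
contact_force: [-2.2, 0.1, 8.7]
gripper_width: -0.001
grasp_force: 5.1
```

Emit:
jog_arm([
  [[-0.08,0,0],[0,0,0],0],
  [[-0.16,0,0],[0,0,0],0],
  [[-0.16,0,0],[0,0,0],0],
])

```text
time: 10.05
tool_pos: [0.51, 0.0524, 0.0802]
tool_rot: [0.0, 0.74, 0.673, 0.0]
contact_force: [-1.7, 3.3, 7.5]
gripper_width: -0.002
grasp_force: 6.3
```

```bash
python3 - <<'E'
from h import *
print(state()["contact_force"])
a,da=grab_frame("scene");save("s3.png",a,(290,165,450,305),4)
E
```

```text
[-1.66243416  3.30153918  7.52572908]
```

View pics/s3.png

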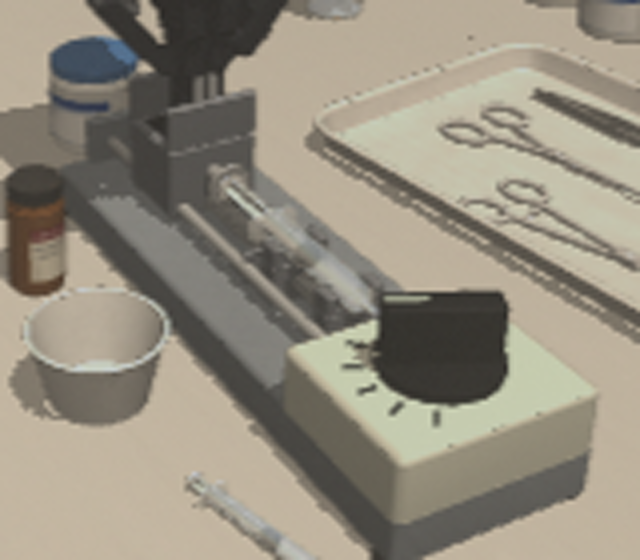

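The pusher has slid, and its plate now meets the plunger disc near (225,180). Fy of 3.3 N matches first contact. I'll push in gradually.

Emit:
jog_arm([
  [[-0.08,0,0],[0,0,0],0],
  [[-0.16,0,0],[0,0,0],0],
  [[-0.16,0,0],[0,0,0],0],
])

```text
time: 10.48
tool_pos: [0.5096, 0.049, 0.0803]
tool_rot: [0.0, 0.74, 0.673, 0.001]
contact_force: [-1.7, 4.2, 8.4]
gripper_width: -0.003
grasp_force: 7.6
```

```bash
python3 - <<'E'
from h import *
go([.5,.047,.08],85)
E
```

```text
t 10.47 tcp [0.5096 0.049  0.0803] F [-1.7  4.2  8.4] shift [-0.12 -0.38  0.01] turn [ 0.01 -0.01 -0.05]
```

Emit:
jog_arm([
  [[-0.08,0,0],[0,0,0],0],
  [[-0.16,0,0],[0,0,0],0],
  [[-0.16,0,0],[0,0,0],0],
  [[-0.16,0,0],[0,0,0],0],
])

```text
time: 10.98
tool_pos: [0.5094, 0.0456, 0.0803]
tool_rot: [-0.0, 0.739, 0.673, 0.001]
contact_force: [-1.0, 6.9, 7.3]
gripper_width: 0.005
grasp_force: 8.8
```

```bash
python3 - <<'E'
from h import *
F=[]
for i in range(4): grab_frame("top"); F.append(state()["contact_force"])
print(np.round(F,1),state()["tool_pos"])
E
```

```text
[[-0.7  6.4  6.6]
 [-1.2  5.4  7.9]
 [-0.7  5.2  8.4]
 [-1.   6.6  8.5]] [0.50937077 0.04556976 0.08027679]
```

Emit:
jog_arm([
  [[-0.07,0,0],[0,0,0],0],
  [[-0.07,0,0],[0,0,0],0],
  [[-0.07,0,0],[0,0,0],0],
])

```text
time: 11.55
tool_pos: [0.5093, 0.0441, 0.0803]
tool_rot: [-0.0, 0.739, 0.673, 0.002]
contact_force: [-0.8, 7.9, 7.4]
gripper_width: 0.001
grasp_force: 9.5
```

```bash
python3 - <<'E'
from h import *
F=[]
for i in range(3): grab_frame("top"); F.append(state()["contact_force"])
print(np.mean(F,0).round(1),state()["tool_pos"])
E
```

```text
[-0.6  7.3  7.9] [0.50922502 0.04412056 0.08028802]
```

The force of 7.3 N and the position both put the plate about 7 mm in. Now I'll release.

Emit:
jog_arm([
  [[0,0,-0.15],[0,0,0],0],
  [[0,0,-0.3],[0,0,0],0],
  [[0,0,-0.5],[0,0,0],0],
  [[0,0,-0.65],[0,0,0],0],
  [[0.12,0,-0.65],[0,0,0],0],
  [[0.3,0,-0.65],[0,0,0],0],
  [[0.3,0,-0.65],[0,0,0],0],
  [[0.3,0,-0.65],[0,0,0],0],
])

```text
time: 12.7
tool_pos: [0.5091, 0.0501, 0.0951]
tool_rot: [0.0, 0.739, 0.673, -0.0]
contact_force: [-0.8, 0.2, -0.1]
gripper_width: 0.001
grasp_force: 0.0
```

Emit:
jog_arm([
  [[0,0,-1],[0,0,0],0],
  [[0,0,-3],[0,0,0],0],
  [[0,0,-5],[0,0,0],0],
  [[0,0,-7],[0,0,0],0],
  [[0,0,-7],[0,0,0],0],
])

```text
time: 13.32
tool_pos: [0.5115, 0.05, 0.2762]
tool_rot: [0.004, 0.74, 0.673, 0.004]
contact_force: [0.1, 0.1, 0.3]
gripper_width: 0.002
grasp_force: 0.0
```

```bash
python3 - <<'E'
from h import *
yw=np.radians(-5); ex=np.array([np.cos(yw),np.sin(yw)]);ey=np.array([-np.sin(yw),np.cos(yw)])
p0=np.array([.511,.0925])
go([.5,.05,.27],85)
c=cam("wrist");w,dw=grab_frame("wrist")
K,Rc,o=c;vv,uu=np.mgrid[0:400,0:640]
d=np.stack([(uu-K[0,2])/K[0,0],(vv-K[1,2])/K[1,1],np.ones(uu.shape)],-1)
P=o+(d*dw[...,None])@Rc.T
x=(P[...,:2]-p0)@ex;y=(P[...,:2]-p0)@ey;z=P[...,2]
m=(z>.099)&(z<.113)&(abs(x)<.04)&(abs(y)<.1)&(dw>0)
n,l,s,ce=cv2.connectedComponentsWithStats(m.astype(np.uint8))
for i in range(1,n):
    if s[i,4]>60:
        k=l==i;print(s[i],"y",np.percentile(y[k],[1,50,99]).round(4))
m=(z>.08)&(z<.096)&(abs(x)<.015)&(y<.03)&(y>-.07)&(dw>0);print("button z",np.median(z[m]),m.sum())
a,da=grab_frame("scene");save("s4.png",a,(290,165,450,305),4)
E
```

```text
t 13.32 tcp [0.5115 0.05   0.2762] F [0.1 0.1 0.3] shift [-0.04 -0.46  0.24] turn [ 0.08 -0.   -0.05]
[285 139  62   9 540] y [-0.0189 -0.0149 -0.012 ]
[287 188  60  10 502] y [-0.066  -0.0614 -0.0588]
button z 0.08824875159104426 1330
```

View pics/s4.png

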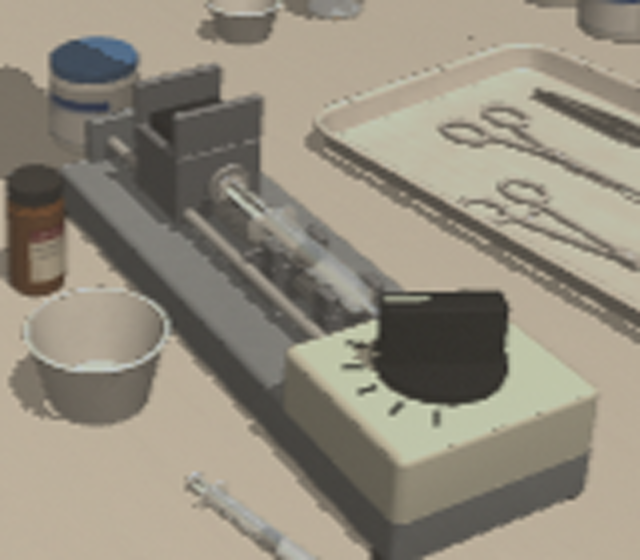

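The picture shows the button up (z 0.088) and the pusher locked 41 mm along. The plate is partly pushed in against the plunger disc at (225,182), and the pointer is at tick four. The gripper is clear, so I'll hand in.

```bash
python3 -c "
from plant import *
print(job_done())"
```

```text
the job is handed in; nothing more can be done
None
```

I handed the job in with the selector at the fourth tick and the pusher locked with the button up. The sensing plate is an estimated 6.5–8 mm into its 14 mm travel, and I did not touch the cup, bottle, small syringe or tub. The hand-in call gave no verdict.

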